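# Strip the bar and pour out its new bushes

## Task

The rings on the bar stand are due for new bushes. First slide the square stop collar off the free end of the bar and put it in the rectangular parts tray, then slide all the rings off after it into the same tray. Then lift the divided organiser by its fin handle, tip it toward the open corner of the bay that holds the brass bushes so that only that bay empties into the round dish, and set the organiser back upright on the bench with everything else still in its own bay; do not knock over or shove the conical flask.

Things in the scene. Friction and masses are not known exactly. Their poses are not given: they have to be found in the camera images.
- bar_stand: fixed stand: a 100 x 100 x 12 mm base, an upright post 145 mm high, and a steel bar of 12 mm diameter that sticks out level from the post along the stand's own -x axis, its axis 125 mm above the bench. Origin: on the bench below the root of the bar, at the post's front face
- bar_tip (a point): centre of the free end of the bar, 165 mm from the post and 125 mm above the bench; everything comes off over this end
- collar: loosened square stop collar of dark steel, 40 x 40 mm, 16 mm thick along its own x axis, square hole 20 mm, about 80 g, on the bar between the rings and the free end; it slides freely. Origin: its centre, which hangs 4 mm below the bar's axis; own x runs along the bar
- ring_1: plain aluminium ring, outside 48 mm, bore 20 mm, 18 mm wide, 70 g, threaded on the bar at the start with at least 8 mm of free bar between neighbours. Origin: its centre; its own x axis is the ring's axis. On the bar it hangs with its centre 3 mm below the bar's axis. 2 or 3 of the three are present
- ring_2: plain aluminium ring, outside 48 mm, bore 20 mm, 18 mm wide, 70 g, threaded on the bar at the start with at least 8 mm of free bar between neighbours. Origin: its centre; its own x axis is the ring's axis. On the bar it hangs with its centre 3 mm below the bar's axis. 2 or 3 of the three are present
- ring_3: plain aluminium ring, outside 48 mm, bore 20 mm, 18 mm wide, 70 g, threaded on the bar at the start with at least 8 mm of free bar between neighbours. Origin: its centre; its own x axis is the ring's axis. On the bar it hangs with its centre 3 mm below the bar's axis. 2 or 3 of the three are present
- parts_tray: loose steel tray 210 x 140 mm (own x by y), 20 mm high, walls and floor 3 mm, 0.5 kg. Origin: centre of its underside. Collar and rings may stand or lie in it anyhow
- dish: loose round white dish, 160 mm across the rim, 144 mm at the foot, 30 mm high, 3 mm thick, 0.4 kg. Origin: centre of its underside
- organiser: loose grey organiser 133 x 125 mm (own x by y), about 0.25 kg, floor, outer walls and two crossing dividers 3 mm thick, walls 30 mm high: 2 x 2 bays. Bushes are in the bay at own -x, +y; bay +x, +y holds a nut, -x, -y two pads, +x, -y a thumb knob. Outer walls stop 28 mm short of the corners (43 mm at the bush bay), so each bay has one open outer corner, no sill. Origin: centre of its underside
- fin_top (a point): top centre of the organiser's fin handle, 85 mm above its underside. The fin is 44 mm long (organiser's x) and 14 mm thick (organiser's y: grip it across this) and rises from the middle of the organiser. Carry it level and without jerks; it may be turned level in the hand before tipping
- bush_corner (a point): the open outer corner of the organiser's bush bay, on its floor: in the organiser's frame at (-66.5, 62.5, 3) mm. Tilted about 0.75 rad straight toward this corner, the bushes slide out over it and the other bays keep their contents; a gentle sway of 0.1 rad frees a straggler
- bush_1: smooth, slippery (friction about 0.2) short brass bush, outside 18 mm, 12 mm long, 15 g, standing in its bay of the organiser at the start. Origin: its centre; its own z axis is its round axis. 2 or 3 of the three are present
- bush_2: smooth, slippery (friction about 0.2) short brass bush, outside 18 mm, 12 mm long, 15 g, standing in its bay of the organiser at the start. Origin: its centre; its own z axis is its round axis. 2 or 3 of the three are present
- bush_3: smooth, slippery (friction about 0.2) short brass bush, outside 18 mm, 12 mm long, 15 g, standing in its bay of the organiser at the start. Origin: its centre; its own z axis is its round axis. 2 or 3 of the three are present
- nut: hexagonal steel nut, 26 mm across flats, 12 mm high, in its organiser bay. Origin: its centre
- pad_1: square black rubber pad 22 x 22 x 10 mm in its organiser bay. Origin: its centre
- pad_2: like pad_1, in the same bay
- thumb_knob: black thumb knob, 26 mm across, 16 mm high, in its organiser bay. Origin: its centre
- conical_flask: bystander: conical glass flask, 64 mm across the foot, 105 mm high. Origin: centre of its underside

How it is judged:
On the way, in this order (a step that is already met when the one before it is completed fails the run):
1. the stop collar is off the bar and in the parts tray (x of collar in the frame of parts_tray between -0.105 and 0.105 m and y of collar in the frame of parts_tray between -0.07 and 0.07 m and z of collar in the frame of parts_tray below 0.06 m), for 0.2 s.
2. collar and all rings are in the parts tray (all of step 1 and x of ring_1 in the frame of parts_tray between -0.105 and 0.105 m and y of ring_1 in the frame of parts_tray between -0.07 and 0.07 m and z of each of ring_1, ring_2, ring_3 in the frame of parts_tray below 0.06 m and x of ring_2 in the frame of parts_tray between -0.105 and 0.105 m and y of ring_2 in the frame of parts_tray between -0.07 and 0.07 m and x of ring_3 in the frame of parts_tray between -0.105 and 0.105 m and y of ring_3 in the frame of parts_tray between -0.07 and 0.07 m), for 0.2 s.
3. the organiser is lifted off the bench and tipped by more than 0.4 rad (angle between organiser's own z axis and vertical above 0.4 rad and height (world z) of organiser above 0.03 m), for 0.2 s.
At the end, for the whole second after the job is handed in: All at rest: collar and rings in the parts tray (centres inside its outline, under 60 mm up); bushes in the dish (within 78 mm of its centre, below the rim); nut, pads and knob each in their own bay; organiser upright on the bench (tilt under 0.06 rad, under 6 mm up) (all of step 2 and horizontal distance between each of bush_1, bush_2, bush_3 and dish below 0.078 m and z of bush_1 in the frame of dish between 0 and 0.03 m and linear speed of each of bush_1, bush_2, bush_3, collar, ring_1, ring_2, ring_3 below 0.03 m/s and z of bush_2 in the frame of dish between 0 and 0.03 m and z of bush_3 in the frame of dish between 0 and 0.03 m and x of nut in the frame of organiser between 0 and 0.0665 m and y of nut in the frame of organiser between 0 and 0.0625 m and z of nut in the frame of organiser between 0 and 0.04 m and x of pad_1 in the frame of organiser between -0.0665 and 0 m and y of pad_1 in the frame of organiser between -0.0625 and 0 m and z of pad_1 in the frame of organiser between 0 and 0.04 m and x of pad_2 in the frame of organiser between -0.0665 and 0 m and y of pad_2 in the frame of organiser between -0.0625 and 0 m and z of pad_2 in the frame of organiser between 0 and 0.04 m and x of thumb_knob in the frame of organiser between 0 and 0.0665 m and y of thumb_knob in the frame of organiser between -0.0625 and 0 m and z of thumb_knob in the frame of organiser between 0 and 0.04 m and angle between organiser's own z axis and vertical below 0.06 rad and height (world z) of organiser below 0.006 m and linear speed of organiser below 0.02 m/s); the robot touches nothing.
It fails at once if the conical flask is knocked over or shoved more than 50 mm (angle between conical_flask's own z axis and vertical above 0.5 rad or distance of conical_flask from where it was at the start of the episode above 0.05 m).
Of ring_1, ring_2, ring_3 only 2 to 3 are there at a start; the rules pass over those that are not, and their reading is None.
Of bush_1, bush_2, bush_3 only 2 to 3 are there at a start; the rules pass over those that are not, and their reading is None.
At some moment in a run one of parts_tray, dish may be knocked a few centimetres aside while the robot is not near it.
It also fails if it takes over 210 s, if anything falls off the work surface, if the arm or the gripper's body presses on something with over 40 N, if the wrist force passes 120 N, or if a joint passes its speed limit or range.

## Robot

A 6-joint arm with a two-finger parallel gripper is mounted at the origin on a cart in front of the work surface, level with it; the furniture and walls round the work are solid. World frame = base frame: x ahead of the robot, y to its left, z up, the work surface at z = 0. Lengths are in m, angles in rad, forces in N, time in s.
With the tool pointing down it reaches from about 0.325 to 0.85 m from the base axis. Payload 15.5 kg.
Tool frame: the origin (TCP) lies on the centre line of the jaws, within the pads' length; the fingertips stand 19 mm ahead of it and the grasp point (between the pads) is the TCP; z points along the fingers, y is the line along which they close (so a half turn about z gives the same grasp; the last joint's range is limited). The gripper opens to 91 mm and grips with 3 to 60 N. Pads are 32 mm wide; open, the fingers measure 118 mm over their backs; the gripper's body (76 mm by 178 mm) begins 60 mm behind the grasp point.
Start: joints at [-1.435, 0.494, 1.345, -0, 1.302, -0.096], TCP at [0.144, -0.608, 0.233] pointing down, gripper open.
Joint ranges: [-2.91, 2.91], [-0.82, 2.16], [0.22, 2.67], [-1.22, 4.37], [0.12, 2.79], [-3.08, 3.08]. Speed limits (rad/s): [1.89, 1.89, 2.57, 3.01, 3.01, 3.01].

## Interface

Orientations are given as a rotation vector (axis times angle).
In Python, from station import state, snapshot, hand_in, spot_in, outline_of, mark_of gives the robot as it stands. The module is installed in compiled form; this text tells all that it offers.
- The arm moves only by the shell command python3 -m jog 'ROWS'. ROWS is JSON, a list of rows, each a list of 3 entries, a list of its own where there are three numbers: the shift along the tool's x, y, z in m, then the turn, a rotation vector about the tool's x, y, z in degrees, then the opening, from 0 (shut) to 1 (fully open). In form: [[[x, y, z], [ax, ay, az], hand], ...]. A call has 1 to 10 rows; each row is the pose to reach, as a shift and turn from the pose commanded when the call began, along the tool's axes at that moment; what a row does not reach only later rows make up. A row lasts 1/8 s, in which the tool goes at most 62.5 mm and 10.7 degrees, less where a joint would pass 70% of its speed; a pose out of reach is approached as far as the arm can. A call with a gripper value outside its range is refused whole. The fingers move at their own pace and stop on an object; the grip force is fixed at half the most. Time passes only in rows, so rows that repeat a pose let the fingers close. It gives the time, the measured TCP pose, the force, the opening and the grip force at its end, in the units of the state.
- state(): the state, without advancing time (a new reading comes with each control period).
- snapshot(name): name is "scene" or "side" or "wrist"; returns a dict with "pixels" (420x560x3 uint8, blue, green, red), "intrinsics" (3x3 intrinsics, pixels), "k1" (the pictures are not rectified: a ray, as slopes to the right and down, at radius r is drawn at 1 + k1 r^2 times it, then the intrinsics apply), "R" (3x3) and "t" (3): a world point X has camera coordinates R X + t; the wrist camera has in their place "T_tool_cam" (4x4, takes a point from camera to tool coordinates, whose origin is the TCP and whose axes are the flange's). Camera axes: x right, y down, z forward; pixel columns grow to the right and rows downward; lengths in m; the calibration is good to about 2 mm. A picture is of the moment at which its call begins: read the wrist's pose just before it. There is no depth.
- hand_in(): hands the job in; it is judged then, once.
Trained networks look in a picture, given as the dict that the camera call returned (one of the last four; its "shot" number tells which), for a name from the list of things; names that differ only in an ending like _2 or _b are one class to them, and where a whole thing is asked for, a point or a joint stands for the part that bears it (a point fixed in the world has none). Each returns a list of dicts, best first, with "confidence" (0 to 1); they miss things now and then, are a little off and sometimes report something else, mostly with a low value. They report only what shows in the picture. A call takes as long as a camera call.
- spot_in(picture, thing): "position" ([column, row] in pixels, amid what is visible of it).
- outline_of(picture, thing): "region" (420x560 bool, what is visible of it) and "position" ([column, row] in pixels, amid what is visible of it).
- mark_of(picture, thing): "position" ([column, row] in pixels: a listed point, or the origin of a listed thing).
The state is a dict: "time_s": time; "joints": joint angles; "qvel": joint speeds; "joint_efforts": joint torques, N m; "tcp_pos": TCP position; "ee_rot": TCP orientation; "force": force on the tool from outside, world axes, zero at the start; "torque": the same for the moment, N m; "gripper_width": finger opening in m; "finger_force": force on a finger pad.
Only numpy, scipy, OpenCV 4.12 (cv2) and the standard library are available. Lean on these libraries where they do the work, as an engineer would, in place of code of your own. Each camera call takes 0.05 s, during which the arm holds its last target. There are 200 camera calls.

## Working session

There is one attempt and no reset: what is moved stays moved. The work goes in short steps, Python scripts to look and compute and a shell command to move; the robot and the scene stay as the last step left them, time stands still between calls to the robot, and variables do not carry over. Pictures are saved under pics/ and viewed, at most 14 in all, crops included, and the job is handed in when it is done.

```bash
mkdir -p pics; cat > h.py <<'E'
import numpy as np, cv2
from station import *
from scipy.spatial.transform import Rotation as Ro
def cam(s,st=None):
    K=np.array(s["intrinsics"])
    if "R" in s: R=np.array(s["R"]);t=np.array(s["t"]); return K,s["k1"],R.T,-R.T@t
    T=np.array(s["T_tool_cam"]); st=st or state()
    A=Ro.from_rotvec(st["ee_rot"]).as_matrix()
    return K,s["k1"],A@T[:3,:3],A@T[:3,3]+np.array(st["tcp_pos"])
def ray(s,p,st=None):
    K,k1,Rc,c=cam(s,st)
    d=np.linalg.inv(K)@np.array([p[0],p[1],1.]);d=d/d[2]
    r0=np.hypot(d[0],d[1]);r=r0
    for _ in range(20): r=r0/(1+k1*r*r)
    f=r/r0 if r0>0 else 1
    v=Rc@np.array([d[0]*f,d[1]*f,1]); return c,v/np.linalg.norm(v)
def atz(s,p,z,st=None):
    c,v=ray(s,p,st); return c+v*(z-c[2])/v[2]
def proj(s,X,st=None):
    K,k1,Rc,c=cam(s,st); q=Rc.T@(np.array(X)-c); a=q[:2]/q[2]; a=a*(1+k1*(a@a)); return (K@np.array([a[0],a[1],1]))[:2]
def tri(rs):
    A=np.zeros((3,3));b=np.zeros(3)
    for c,v in rs: P=np.eye(3)-np.outer(v,v);A+=P;b+=P@c
    X=np.linalg.solve(A,b); return X,[float(np.linalg.norm((np.eye(3)-np.outer(v,v))@(X-c))) for c,v in rs]
E
python3 - <<'E'
from h import *
S={n:snapshot(n) for n in("scene","side")}
for n in S: cv2.imwrite(f"pics/{n}1.png",S[n]["pixels"]); print(n,cam(S[n])[3].round(3))
Z={"bar_stand":0,"bar_tip":.125,"collar":.121,"ring_1":.122,"parts_tray":0,"dish":0,"organiser":0,"fin_top":.085,"bush_corner":.003,"bush_1":.009,"nut":.009,"thumb_knob":.011,"conical_flask":0}
for k,z in Z.items():
  rs={}
  for n in S:
    m=mark_of(S[n],k)
    for d in m[:3]: print(k,n,round(d["confidence"],2),np.round(d["position"]),atz(S[n],d["position"],z).round(3)[:2])
    if m: rs[n]=ray(S[n],m[0]["position"])
  if len(rs)==2: X,e=tri(list(rs.values())); print("   tri",X.round(3),np.round(e,3))
E
```

```text
scene [0.04  0.542 1.043]
side [0.219 0.771 0.563]
bar_stand scene 0.92 [208. 225.] [0.727 0.048]
bar_stand scene 0.49 [249. 218.] [ 0.665 -0.036]
bar_stand side 0.68 [212. 248.] [0.726 0.05 ]
   tri [ 0.728  0.047 -0.002] [0. 0.]
bar_tip scene 0.93 [258. 226.] [0.56  0.037]
bar_tip scene 0.68 [207. 227.] [0.643 0.114]
bar_tip side 0.82 [278. 211.] [0.565 0.02 ]
bar_tip side 0.4 [234. 207.] [0.662 0.047]
   tri [0.553 0.045 0.139] [0.001 0.001]
collar scene 0.65 [248. 219.] [0.592 0.035]
collar side 0.64 [268. 214.] [0.582 0.037]
   tri [0.587 0.035 0.121] [0.004 0.004]
ring_1 scene 0.75 [215. 199.] [0.692 0.043]
ring_1 scene 0.72 [223. 207.] [0.661 0.048]
ring_1 scene 0.69 [233. 212.] [0.631 0.044]
ring_1 side 0.75 [250. 208.] [0.629 0.03 ]
ring_1 side 0.7 [220. 206.] [0.695 0.051]
ring_1 side 0.66 [233. 207.] [0.666 0.041]
   tri [0.637 0.063 0.153] [0.028 0.028]
parts_tray scene 0.63 [222. 349.] [0.46  0.262]
parts_tray scene 0.58 [369. 172.] [ 0.535 -0.374]
parts_tray scene 0.27 [246. 187.] [ 0.746 -0.108]
parts_tray side 0.85 [272. 340.] [0.463 0.258]
   tri [0.459 0.263 0.005] 
[... 542 characters left out ...]
0.002 0.002]
bush_corner side 0.88 [364. 210.] [ 0.447 -0.31 ]
bush_1 scene 0.59 [374. 188.] [ 0.485 -0.327]
bush_1 scene 0.49 [361. 186.] [ 0.516 -0.31 ]
bush_1 scene 0.48 [369. 191.] [ 0.489 -0.307]
bush_1 side 0.44 [349. 201.] [ 0.5   -0.329]
   tri [ 0.494 -0.331  0.006] [0.007 0.007]
nut scene 0.65 [342. 192.] [ 0.539 -0.257]
nut scene 0.48 [204. 224.] [0.731 0.056]
nut side 0.46 [279. 213.] [ 0.65  -0.173]
nut side 0.41 [324. 206.] [ 0.553 -0.265]
   tri [ 0.648 -0.317 -0.079] [0.064 0.064]
thumb_knob scene 0.49 [337. 171.] [ 0.596 -0.309]
conical_flask scene 0.89 [245. 187.] [ 0.749 -0.106]
conical_flask side 0.54 [237. 218.] [ 0.748 -0.108]
   tri [ 0.747 -0.105  0.002] [0.001 0.001]
```

View pics/scene1.png

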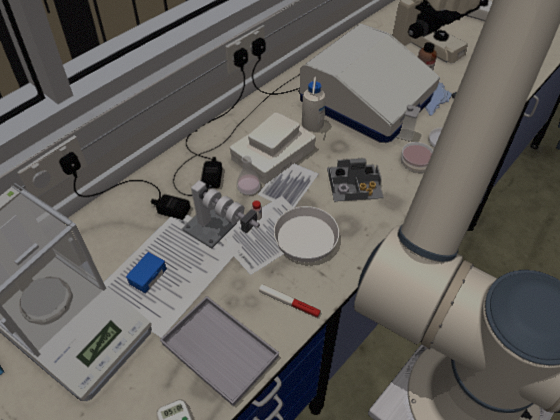

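View pics/side1.png

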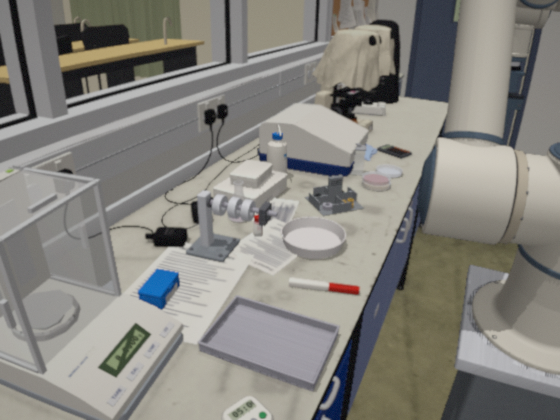

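The scene view shows the bar stand at about (205,225), with three rings around (215–235,205) and the collar at (248,219). The tray is at (220,348), the dish at (308,236), the organiser at (356,180) and the flask at (248,183). The side view agrees with this.

```bash
cat >> h.py <<'E'
def go(pos,yaw=None,tilt=None):
    """tool shift (mm) / turn (deg) to reach pos with tool down, closing axis y at world yaw deg (mod 180)"""
    st=state();A=Ro.from_rotvec(st["ee_rot"]); sh=A.inv().apply(np.array(pos)-st["tcp_pos"])
    print("shift mm",(sh*1000).round(1),"dist",round(np.linalg.norm(sh),3))
    if yaw is not None:
        for k in(0,180):
            a=np.radians(yaw+k); y=np.array([np.cos(a),np.sin(a),0]);z=np.array([0,0,-1.]);x=np.cross(y,z)
            print("turn",np.degrees((A.inv()*Ro.from_matrix(np.c_[x,y,z])).as_rotvec()).round(1),"j6",round(st["joints"][5],2))
def tray(s):
    o=[d for d in outline_of(s,"parts_tray")]
    m=o[0]["region"].astype(np.uint8); c=max(cv2.findContours(m,0,1)[0],key=cv2.contourArea)[:,0]
    P=np.array([atz(s,p,.02)[:2] for p in c]); r=cv2.minAreaRect((P*1000).astype(np.float32)); return o[0]["confidence"],np.round(r[0]),np.round(r[1]),round(r[2],1)
E
python3 - <<'E'
from h import *
for n in("scene","side"): print(tray(snapshot(n)))
st=state(); print(Ro.from_rotvec(st["ee_rot"]).as_matrix().round(3)); print(np.array(snapshot("wrist")["T_tool_cam"]).round(3))
go([.61,.04,.30],94)
E
```

```text
(0.75, array([459., 269.]), array([219., 147.]), 1.7)
(0.9, array([462., 271.]), array([219., 163.]), 3.1)
[[ 0.973  0.23  -0.   ]
 [ 0.23  -0.973  0.   ]
 [-0.    -0.    -1.   ]]
[[ 0.    -0.967 -0.256  0.073]
 [ 1.     0.    -0.     0.   ]
 [ 0.    -0.256  0.967 -0.152]
 [ 0.     0.     0.     1.   ]]
shift mm [ 602.9 -523.8  -67.1] dist 0.801
turn [  -0.     0.  -170.7] j6 -0.1
turn [0.  0.  9.3] j6 -0.1
```

```bash
python3 -m jog '[[[0.3,-0.27,-0.06],[0,0,5],1],[[0.3,-0.27,-0.06],[0,0,5],1],[[0.3,-0.27,-0.06],[0,0,9],1],[[0.3,-0.27,-0.06],[0,0,9],1],[[0.55,-0.536,-0.067],[0,0,9.3],1],[[0.55,-0.536,-0.067],[0,0,9.3],1],[[0.55,-0.536,-0.067],[0,0,9.3],1],[[0.55,-0.536,-0.067],[0,0,9.3],1],[[0.55,-0.536,-0.067],[0,0,9.3],1],[[0.55,-0.536,-0.067],[0,0,9.3],1]]'; python3 -m jog '[[[0.0,0,0],[0,0,0],1],[[0,0,0],[0,0,0],1]]'; python3 - <<'E'
from h import *
st=state();print(st["time_s"],np.round(st["tcp_pos"],3));go([.56,.04,.30],94)
E
```

```text
time_s: 2.9
tcp_pos: [0.4803, -0.0835, 0.2918]
ee_rot: [3.139, 0.109, 0.001]
force: [1.5, -1.0, 0.5]
gripper_width: 0.0914
finger_force: 0.0
time_s: 3.15
tcp_pos: [0.4792, -0.0855, 0.2913]
ee_rot: [3.139, 0.111, -0.001]
force: [-0.1, -0.1, 0.2]
gripper_width: 0.0912
finger_force: 0.0
3.15 [ 0.479 -0.085  0.291]
shift mm [  89.4 -119.5   -8.7] dist 0.149
turn [  -0.    0. -180.] j6 1.2
turn [0. 0. 0.] j6 1.2
```

```bash
python3 -m jog '[[[0.089,-0.12,-0.009],[0,0,0],1],[[0.089,-0.12,-0.009],[0,0,0],1],[[0.089,-0.12,-0.009],[0,0,0],1],[[0.089,-0.12,-0.009],[0,0,0],1],[[0.089,-0.12,-0.009],[0,0,0],1]]'; python3 - <<'E'
from h import *
st=state();s=snapshot("wrist");cv2.imwrite("pics/w1.png",s["pixels"])
for k,z in (("bar_stand",0),("bar_tip",.125),("collar",.121),("ring_1",.122)):
  for d in mark_of(s,k): print(k,round(d["confidence"],2),np.round(d["position"]),atz(s,d["position"],z,st).round(4)[:2])
E
```

```text
time_s: 3.78
tcp_pos: [0.5593, 0.0388, 0.3003]
ee_rot: [3.139, 0.107, -0.001]
force: [0.2, 0.2, -0.2]
gripper_width: 0.091
finger_force: 0.0
bar_stand 0.92 [279.  66.] [0.7296 0.0489]
bar_tip 0.96 [284. 200.] [0.5616 0.0319]
collar 0.71 [281. 173.] [0.5918 0.0375]
ring_1 0.91 [280. 106.] [0.6628 0.0434]
ring_1 0.81 [281.  69.] [0.7002 0.0459]
ring_1 0.58 [283. 136.] [0.6323 0.0383]
```

View pics/w1.png

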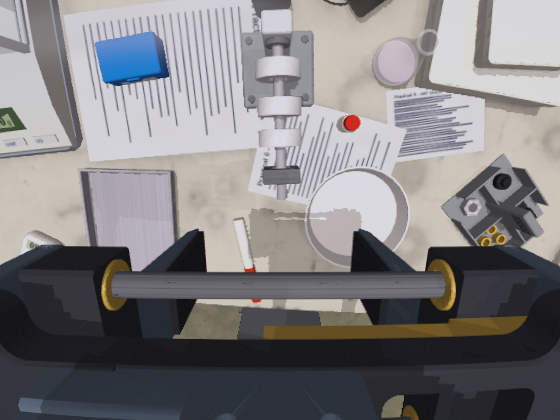

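The wrist view shows the bar running from (280,20) to (284,200). The collar is at (281,174), and three rings are at (280,69), (280,106) and (281,136). The dish is to the right of the bar at (357,215).

```bash
python3 - <<'E'
from h import *
go([.589,.037,.121],95)
E
python3 -m jog '[[[0.03,0.004,0.06],[0,0,-1],1],[[0.03,0.004,0.12],[0,0,-1],1],[[0.03,0.004,0.16],[0,0,-1],1],[[0.03,0.004,0.179],[0,0,-1],1],[[0.03,0.004,0.179],[0,0,-1],1],[[0.03,0.004,0.179],[0,0,-1],1]]'; python3 - <<'E'
from h import *
st=state();print(np.round(st["tcp_pos"],4),st["ee_rot"]); go([.589,.037,.121],95)
E
```

```text
shift mm [ 29.2   4.6 179.5] dist 0.182
turn [ -0.   -0.  178.9] j6 1.47
turn [ 0.  -0.  -1.1] j6 1.47
time_s: 4.78
tcp_pos: [0.5906, 0.0383, 0.1225]
ee_rot: [3.139, 0.136, 0.002]
force: [0.4, -0.4, 0.4]
gripper_width: 0.0912
finger_force: 0.0
[0.5906 0.0383 0.1225] [3.13852688e+00 1.36149016e-01 2.28215109e-03]
shift mm [-1.7  1.2  1.5] dist 0.003
turn [-1.0e-01 -0.0e+00  1.8e+02] j6 1.45
turn [ 0.  -0.1 -0. ] j6 1.45
```

```bash
python3 -m jog '[[[0,0,0],[0,0,0],0.3],[[0,0,0],[0,0,0],0.3],[[0,0,0],[0,0,0],0.3],[[0,0,0],[0,0,0],0.3],[[0,0,0],[0,0,0],0.3],[[0,0,0],[0,0,0],0.3],[[0,0,0],[0,0,0],0.3]]'; python3 -m jog '[[[0,0,-0.003],[0,0,0],0.3],[[0,0,-0.003],[0,0,0],0.3],[[0,0,-0.003],[0,0,0],0.3]]'
```

```text
time_s: 5.65
tcp_pos: [0.5901, 0.0385, 0.1214]
ee_rot: [-3.139, -0.137, -0.0]
force: [0.3, 1.4, 0.3]
gripper_width: 0.04
finger_force: 30.0
time_s: 6.02
tcp_pos: [0.59, 0.0385, 0.1244]
ee_rot: [3.139, 0.137, -0.0]
force: [0.2, -0.3, -1.3]
gripper_width: 0.0399
finger_force: 30.0
```

```bash
python3 -m jog '[[[-0.02,0,-0.003],[0,0,0],0.3],[[-0.04,0,-0.003],[0,0,0],0.3],[[-0.07,0,-0.003],[0,0,0],0.3],[[-0.09,0,-0.003],[0,0,0],0.3],[[-0.09,0,-0.003],[0,0,0],0.3],[[-0.09,0,-0.003],[0,0,0],0.3]]'; python3 - <<'E'
from h import *
print(tray(snapshot("scene")),tray(snapshot("side")))
go([.39,.265,.125],95);go([.39,.265,.027],95)
E
```

```text
time_s: 6.78
tcp_pos: [0.5014, 0.0307, 0.1276]
ee_rot: [3.139, 0.136, 0.002]
force: [0.1, 0.2, 0.2]
gripper_width: 0.0402
finger_force: 30.0
(0.87, array([459., 269.]), array([217., 147.]), 2.3) (0.73, array([ 548., -341.]), array([133., 273.]), 27.4)
shift mm [ -90.2 -243.     2.3] dist 0.259
turn [ -0.  -0. 180.] j6 1.43
turn [ 0. -0. -0.] j6 1.43
shift mm [ -90.3 -243.   100.3] dist 0.278
turn [ -0.  -0. 180.] j6 1.43
turn [ 0. -0. -0.] j6 1.43
```

```bash
python3 -m jog '[[[-0.09,-0.243,0.002],[0,0,0],0.3],[[-0.09,-0.243,0.002],[0,0,0],0.3],[[-0.09,-0.243,0.002],[0,0,0],0.3],[[-0.09,-0.243,0.002],[0,0,0],0.3],[[-0.09,-0.243,0.002],[0,0,0],0.3],[[-0.09,-0.243,0.002],[0,0,0],0.3],[[-0.09,-0.243,0.05],[0,0,0],0.3],[[-0.09,-0.243,0.098],[0,0,0],0.3],[[-0.09,-0.243,0.098],[0,0,0],0.3],[[-0.09,-0.243,0.098],[0,0,0],0.3]]'; python3 -m jog '[[[0,0,0],[0,0,0],0.65],[[0,0,0],[0,0,0],0.65],[[0,0,0],[0,0,0],0.65],[[0,0,0],[0,0,0],0.65],[[0,0,-0.06],[0,0,0],0.65],[[0,0,-0.12],[0,0,0],0.65],[[0,0,-0.18],[0,0,0],1],[[0,0,-0.18],[0,0,0],1]]'
python3 - <<'E'
from h import *
s=snapshot("scene")
for d in mark_of(s,"collar"): print(d["confidence"],d["position"],atz(s,d["position"],.023))
go([.628,.0405,.2],95);go([.628,.0405,.121],95)
E
```

```text
time_s: 8.22
tcp_pos: [0.3906, 0.2645, 0.0305]
ee_rot: [-3.139, -0.135, -0.001]
force: [0.9, 0.5, -0.3]
gripper_width: 0.0399
finger_force: 30.0
time_s: 9.22
tcp_pos: [0.3914, 0.266, 0.2135]
ee_rot: [-3.135, -0.137, -0.011]
force: [-0.9, -0.1, -1.2]
gripper_width: 0.0764
finger_force: 0.0
0.72 [245.0, 364.1] [0.3914358  0.25910784 0.023     ]
shift mm [218.  244.4   9.8] dist 0.328
turn [-1.0e-01  0.0e+00  1.8e+02] j6 1.95
turn [-0.  -0.1 -0. ] j6 1.95
shift mm [217.9 244.4  88.8] dist 0.339
turn [-1.0e-01  0.0e+00  1.8e+02] j6 1.95
turn [-0.  -0.1 -0. ] j6 1.95
```

```bash
python3 -m jog '[[[0.219,0.244,0.01],[0,0,0],1],[[0.219,0.244,0.01],[0,0,0],1],[[0.219,0.244,0.01],[0,0,0],1],[[0.219,0.244,0.01],[0,0,0],1],[[0.219,0.244,0.01],[0,0,0],1],[[0.219,0.244,0.01],[0,0,0],1],[[0.219,0.244,0.01],[0,0,0],1],[[0.219,0.244,0.01],[0,0,0],1],[[0.219,0.244,0.01],[0,0,0],1]]'; python3 - <<'E'
from h import *
go([.629,.0405,.121],95)
E
```

```text
time_s: 10.45
tcp_pos: [0.6281, 0.0421, 0.1995]
ee_rot: [-3.138, -0.139, 0.001]
force: [-0.2, 0.3, -0.8]
gripper_width: 0.0912
finger_force: 0.0
shift mm [ 0.8  1.7 78.5] dist 0.078
turn [  -0.    -0.  -179.9] j6 1.45
turn [-0.   0.   0.1] j6 1.45
```

```bash
python3 -m jog '[[[0.001,0.002,0.05],[0,0,0],1],[[0.001,0.002,0.078],[0,0,0],1],[[0.001,0.002,0.078],[0,0,0],1],[[0.001,0.002,0.078],[0,0,0],0.3],[[0.001,0.002,0.078],[0,0,0],0.3],[[0.001,0.002,0.078],[0,0,0],0.3],[[0.001,0.002,0.078],[0,0,0],0.3],[[0.001,0.002,0.078],[0,0,0],0.3],[[0.001,0.002,0.078],[0,0,0],0.3],[[0.001,0.002,0.078],[0,0,0],0.3]]'; python3 -m jog '[[[0,0,-0.003],[0,0,0],0.3],[[0,0,-0.003],[0,0,0],0.3],[[-0.03,0,-0.003],[0,0,0],0.3],[[-0.06,0,-0.003],[0,0,0],0.3],[[-0.1,0,-0.003],[0,0,0],0.3],[[-0.12,0,-0.003],[0,0,0],0.3],[[-0.12,0,-0.003],[0,0,0],0.3],[[-0.12,0,-0.003],[0,0,0],0.3]]'
python3 - <<'E'
from h import *
s=snapshot("scene");print(tray(s))
for d in mark_of(s,"ring_1"): print(d["confidence"],d["position"],atz(s,d["position"],.122))
go([.44,.265,.125],95);go([.44,.265,.03],95)
E
```

```text
time_s: 11.7
tcp_pos: [0.6302, 0.039, 0.1215]
ee_rot: [-3.139, -0.136, -0.0]
force: [-0.3, 0.9, 3.8]
gripper_width: 0.0462
finger_force: 30.0
time_s: 12.7
tcp_pos: [0.5117, 0.0286, 0.1246]
ee_rot: [3.139, 0.136, 0.002]
force: [0.8, -0.3, -0.9]
gripper_width: 0.0459
finger_force: 30.0
(0.75, array([459., 269.]), array([219., 146.]), 2.2)
0.7 [227.0, 208.6] [0.64926698 0.04557434 0.122     ]
0.6 [214.0, 197.7] [0.69545117 0.0425723  0.122     ]
0.58 [274.7, 233.3] [0.52078325 0.02540868 0.122     ]
shift mm [ -50.7 -241.7   -0.7] dist 0.247
turn [ -0.  -0. 180.] j6 1.42
turn [ 0. -0. -0.] j6 1.42
shift mm [ -50.7 -241.7   94.3] dist 0.264
turn [ -0.  -0. 180.] j6 1.42
turn [ 0. -0. -0.] j6 1.42
```

```bash
python3 -m jog '[[[-0.05,-0.242,0],[0,0,0],0.3],[[-0.05,-0.242,0],[0,0,0],0.3],[[-0.05,-0.242,0],[0,0,0],0.3],[[-0.05,-0.242,0],[0,0,0],0.3],[[-0.05,-0.242,0],[0,0,0],0.3],[[-0.05,-0.242,0],[0,0,0],0.3],[[-0.05,-0.242,0.05],[0,0,0],0.3],[[-0.05,-0.242,0.093],[0,0,0],0.3],[[-0.05,-0.242,0.093],[0,0,0],0.3],[[-0.05,-0.242,0.093],[0,0,0],0.3]]'; python3 -m jog '[[[0,0,0],[0,0,0],0.65],[[0,0,0],[0,0,0],0.65],[[0,0,0],[0,0,0],0.65],[[0,0,0],[0,0,0],0.65],[[0,0,-0.06],[0,0,0],0.65],[[0,0,-0.12],[0,0,0],0.65],[[0,0,-0.18],[0,0,0],1],[[0,0,-0.18],[0,0,0],1]]'
python3 - <<'E'
from h import *
go([.58,.04,.25],95)
E
```

```text
time_s: 14.1
tcp_pos: [0.4407, 0.2649, 0.0325]
ee_rot: [-3.138, -0.135, -0.001]
force: [0.1, 0.4, -2.0]
gripper_width: 0.0454
finger_force: 30.0
time_s: 15.1
tcp_pos: [0.4417, 0.2663, 0.2157]
ee_rot: [-3.136, -0.137, -0.011]
force: [-1.0, -0.0, -0.6]
gripper_width: 0.0764
finger_force: 0.0
shift mm [118.3 237.4 -34. ] dist 0.267
turn [ -0.7   0.2 180. ] j6 1.91
turn [-0.2 -0.4 -0. ] j6 1.91
```

```bash
python3 -m jog '[[[0.118,0.237,-0.034],[0,0,0],1],[[0.118,0.237,-0.034],[0,0,0],1],[[0.118,0.237,-0.034],[0,0,0],1],[[0.118,0.237,-0.034],[0,0,0],1],[[0.118,0.237,-0.034],[0,0,0],1],[[0.118,0.237,-0.034],[0,0,0],1],[[0.118,0.237,-0.034],[0,0,0],1],[[0.118,0.237,-0.034],[0,0,0],1]]'; python3 - <<'E'
from h import *
st=state();s=snapshot("wrist");cv2.imwrite("pics/w2.png",s["pixels"])
for k,z in (("bar_tip",.125),("ring_1",.122)):
  for d in mark_of(s,k): print(k,round(d["confidence"],2),np.round(d["position"]),atz(s,d["position"],z,st).round(4)[:2])
go([.66,.043,.121],95)
E
```

```text
time_s: 16.1
tcp_pos: [0.5772, 0.0407, 0.2452]
ee_rot: [-3.138, -0.139, 0.001]
force: [-0.2, -0.2, 0.3]
gripper_width: 0.0909
finger_force: 0.0
ring_1 0.77 [281. 122.] [0.6623 0.0458]
ring_1 0.63 [278.  79.] [0.6982 0.0513]
shift mm [ 82.3   4.5 124.4] dist 0.149
turn [  -0.   -0. -180.] j6 1.45
turn [-0.  0.  0.] j6 1.45
```

View pics/w2.png

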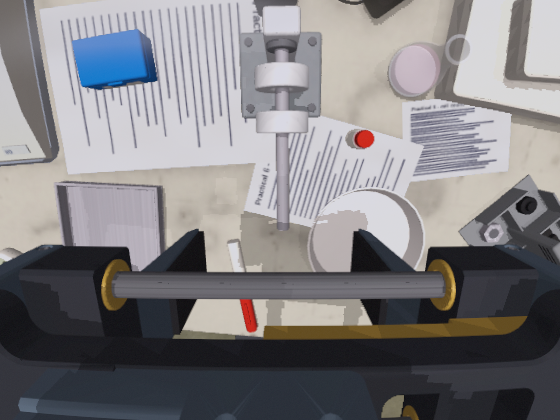

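The wrist view shows ring 2 at (282,120) and ring 3 at (281,78). The rest of the bar is clear out to the tip at (283,228).

```bash
python3 -m jog '[[[0.082,0.003,0.04],[0,0,0],1],[[0.082,0.003,0.04],[0,0,0],1],[[0.082,0.003,0.08],[0,0,0],1],[[0.082,0.003,0.124],[0,0,0],1],[[0.082,0.003,0.124],[0,0,0],1],[[0.082,0.003,0.124],[0,0,0],1],[[0.082,0.003,0.124],[0,0,0],0.3],[[0.082,0.003,0.124],[0,0,0],0.3],[[0.082,0.003,0.124],[0,0,0],0.3],[[0.082,0.003,0.124],[0,0,0],0.3]]';  python3 -m jog '[[[0,0,0],[0,0,0],0.3],[[0,0,0],[0,0,0],0.3],[[0,0,-0.003],[0,0,0],0.3],[[0,0,-0.003],[0,0,0],0.3]]';python3 -m jog '[[[-0.03,0,0],[0,0,0],0.3],[[-0.06,0,0],[0,0,0],0.3],[[-0.1,0,0],[0,0,0],0.3],[[-0.15,0,0],[0,0,0],0.3],[[-0.15,0,0],[0,0,0],0.3],[[-0.15,0,0],[0,0,0],0.3]]'
python3 - <<'E'
from h import *
s=snapshot("scene");print(tray(s))
for d in mark_of(s,"ring_1"): print(d["confidence"],d["position"],atz(s,d["position"],.122),atz(s,d["position"],.027))
go([.485,.265,.125],95);go([.485,.265,.03],95)
E
```

```text
time_s: 17.5
tcp_pos: [0.6599, 0.0436, 0.1217]
ee_rot: [3.139, 0.137, 0.0]
force: [0.2, 0.3, -0.1]
gripper_width: 0.0539
finger_force: 0.0
time_s: 18.0
tcp_pos: [0.66, 0.0436, 0.1247]
ee_rot: [3.139, 0.137, 0.001]
force: [0.2, -0.2, -1.1]
gripper_width: 0.0462
finger_force: 30.0
time_s: 18.75
tcp_pos: [0.5113, 0.0305, 0.1248]
ee_rot: [3.138, 0.136, 0.002]
force: [0.5, -0.1, -0.7]
gripper_width: 0.046
finger_force: 30.0
(0.83, array([479., 251.]), array([222., 149.]), 1.2)
0.72 [235.1, 322.9] [0.43077991 0.23837546 0.122     ] [0.47113519 0.20702187 0.027     ]
0.53 [276.2, 235.1] [0.5150139  0.02688481 0.122     ] [ 0.56406019 -0.02628978  0.027     ]
0.5 [213.4, 197.7] [0.69649155 0.04350338 0.122     ] [ 0.76426218 -0.00795654  0.027     ]
shift mm [  -6.1 -235.8   -0.6] dist 0.236
turn [-1.0e-01 -0.0e+00  1.8e+02] j6 1.43
turn [ 0.  -0.1 -0. ] j6 1.43
shift mm [  -6.2 -235.8   94.4] dist 0.254
turn [-1.0e-01 -0.0e+00  1.8e+02] j6 1.43
turn [ 0.  -0.1 -0. ] j6 1.43
```

```bash
python3 - <<'E'
from h import *
s=snapshot("scene");cv2.imwrite("pics/s2.png",cv2.resize(s["pixels"][160:420,120:400],None,fx=2,fy=2))
d=mark_of(s,"parts_tray")[0];print(atz(s,d["position"],0))
for d in mark_of(s,"collar"): print(d["confidence"],d["position"],atz(s,d["position"],.02))
E
```

```text
[0.48558305 0.24352124 0.        ]
0.54 [240.9, 351.7] [0.41793921 0.24422497 0.02      ]
0.45 [236.9, 320.5] [0.47531205 0.19799268 0.02      ]
```

View pics/s2.png

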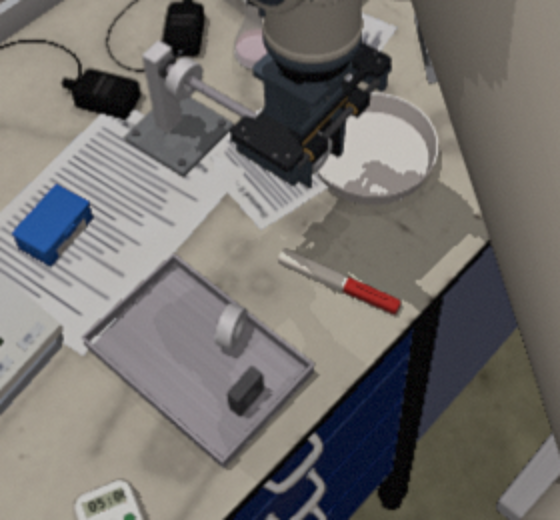

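The tray has been knocked, and its centre is now about (0.483, 0.247). In the crop it spans (85–315, 258–460). The collar stands at (245,390) and ring 1 stands at (232,325) against the near wall.

```bash
python3 -m jog '[[[0.047,-0.225,0],[0,0,0],0.3],[[0.047,-0.225,0],[0,0,0],0.3],[[0.047,-0.225,0],[0,0,0],0.3],[[0.047,-0.225,0],[0,0,0],0.3],[[0.047,-0.225,0],[0,0,0],0.3],[[0.047,-0.225,0],[0,0,0],0.3],[[0.047,-0.225,0.05],[0,0,0],0.3],[[0.047,-0.225,0.095],[0,0,0],0.3],[[0.047,-0.225,0.095],[0,0,0],0.3],[[0.047,-0.225,0.095],[0,0,0],0.3]]'; python3 -m jog '[[[0,0,0],[0,0,0],0.65],[[0,0,0],[0,0,0],0.65],[[0,0,0],[0,0,0],0.65],[[0,0,0],[0,0,0],0.65],[[0,0,-0.06],[0,0,0],0.65],[[0,0,-0.12],[0,0,0],0.65],[[0,0,-0.18],[0,0,0],1],[[0,0,-0.18],[0,0,0],1]]'
python3 - <<'E'
from h import *
go([.69,.0455,.2],95);go([.69,.0455,.121],95)
E
```

```text
time_s: 20.3
tcp_pos: [0.5384, 0.2584, 0.0308]
ee_rot: [-3.138, -0.135, -0.001]
force: [0.8, 0.3, -0.8]
gripper_width: 0.0462
finger_force: 30.0
time_s: 21.3
tcp_pos: [0.5399, 0.2597, 0.2143]
ee_rot: [-3.136, -0.137, -0.012]
force: [-0.3, -0.1, -0.3]
gripper_width: 0.0763
finger_force: 0.0
shift mm [130.8 226.5  14.8] dist 0.262
turn [ -0.7   0.2 180. ] j6 1.83
turn [-0.1 -0.5 -0. ] j6 1.83
shift mm [130.2 226.6  93.8] dist 0.278
turn [ -0.7   0.2 180. ] j6 1.83
turn [-0.1 -0.5 -0. ] j6 1.83
```

```bash
python3 -m jog '[[[0.134,0.226,0.014],[0,0,0],1],[[0.134,0.226,0.014],[0,0,0],1],[[0.134,0.226,0.014],[0,0,0],1],[[0.134,0.226,0.014],[0,0,0],1],[[0.134,0.226,0.014],[0,0,0],1],[[0.134,0.226,0.014],[0,0,0],1],[[0.134,0.226,0.014],[0,0,0],1],[[0.134,0.226,0.014],[0,0,0],1]]'; python3 - <<'E'
from h import *
go([.693,.046,.121],95)
E
python3 -m jog '[[[0,0.0,0.04],[0,0,0],1],[[0,0,0.079],[0,0,0],1],[[0,0,0.079],[0,0,0],1],[[0,0,0.079],[0,0,0],0.3],[[0,0,0.079],[0,0,0],0.3],[[0,0,0.079],[0,0,0],0.3],[[0,0,0.079],[0,0,0],0.3],[[0,0,0.079],[0,0,0],0.3],[[0,0,0.079],[0,0,0],0.3],[[0,0,0.079],[0,0,0],0.3]]'
```

```text
time_s: 22.3
tcp_pos: [0.6902, 0.0467, 0.1956]
ee_rot: [-3.138, -0.139, 0.0]
force: [-0.2, 0.1, 0.3]
gripper_width: 0.0913
finger_force: 0.0
shift mm [ 2.7  0.9 74.6] dist 0.075
turn [  -0.    -0.  -179.9] j6 1.46
turn [-0.   0.   0.1] j6 1.46
time_s: 23.55
tcp_pos: [0.6909, 0.0454, 0.1166]
ee_rot: [-3.139, -0.137, -0.0]
force: [-0.9, 0.5, 3.6]
gripper_width: 0.0464
finger_force: 30.0
```

```bash
python3 -m jog '[[[0,0,-0.003],[0,0,0],0.3],[[0,0,-0.003],[0,0,0],0.3],[[-0.03,0,-0.003],[0,0,0],0.3],[[-0.06,0,-0.003],[0,0,0],0.3],[[-0.1,0,-0.003],[0,0,0],0.3],[[-0.14,0,-0.003],[0,0,0],0.3],[[-0.18,0,-0.003],[0,0,0],0.3],[[-0.18,0,-0.003],[0,0,0],0.3],[[-0.18,0,-0.003],[0,0,0],0.3]]'
python3 - <<'E'
from h import *
s=snapshot("scene");print(tray(s))
cv2.imwrite("pics/s3.png",cv2.resize(s["pixels"][270:410,140:300],None,fx=3,fy=3))
for d in mark_of(s,"ring_1"): print(d["confidence"],d["position"],atz(s,d["position"],.027))
go([.485,.265,.125],95)
E
```

```text
time_s: 24.68
tcp_pos: [0.5123, 0.0296, 0.1197]
ee_rot: [3.139, 0.136, 0.002]
force: [-0.5, -0.2, 0.0]
gripper_width: 0.0458
finger_force: 30.0
(0.79, array([479., 252.]), array([219., 147.]), 2.5)
0.64 [196.6, 322.5] [0.53293012 0.26184558 0.027     ]
0.57 [235.0, 321.6] [0.47348961 0.20495584 0.027     ]
shift mm [  -6.9 -236.8   -5.7] dist 0.237
turn [-1.0e-01 -0.0e+00  1.8e+02] j6 1.43
turn [ 0. -0. -0.] j6 1.43
```

View pics/s3.png

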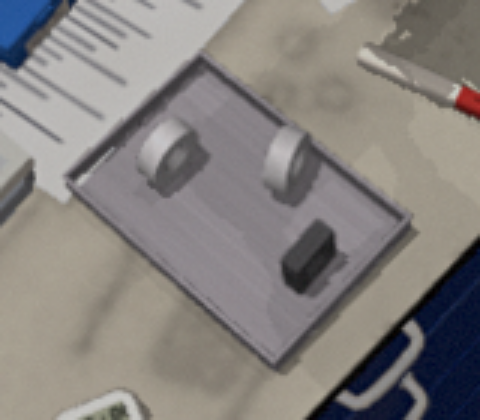

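The crop shows ring 2 at (168,150), ring 1 at (288,160) and the collar at (308,255), all standing in the tray. The spot between them at about (0.45, 0.27) is free.

```bash
python3 -m jog '[[[-0.041,-0.245,-0.01],[0,0,0],0.3],[[-0.041,-0.245,-0.01],[0,0,0],0.3],[[-0.041,-0.245,-0.01],[0,0,0],0.3],[[-0.041,-0.245,-0.01],[0,0,0],0.3],[[-0.041,-0.245,-0.01],[0,0,0],0.3],[[-0.041,-0.245,-0.01],[0,0,0],0.3],[[-0.041,-0.245,0.05],[0,0,0],0.3],[[-0.041,-0.245,0.087],[0,0,0],0.3],[[-0.041,-0.245,0.087],[0,0,0],0.3],[[-0.041,-0.245,0.087],[0,0,0],0.3]]'; python3 -m jog '[[[0,0,0],[0,0,0],0.61],[[0,0,0],[0,0,0],0.61],[[0,0,0],[0,0,0],0.61],[[0,0,0],[0,0,0],0.61],[[0,0,-0.06],[0,0,0],0.61],[[0,0,-0.12],[0,0,0],0.61],[[0,0,-0.18],[0,0,0],1],[[0,0,-0.18],[0,0,0],1]]'
python3 - <<'E'
from h import *
S=[snapshot("scene"),snapshot("side")]
s=S[0]
print(tray(s))
for d in mark_of(s,"ring_1"): print(d["confidence"],d["position"],atz(s,d["position"],.027))
for k,z in (("organiser",0),("fin_top",.085),("bush_corner",.003),("dish",0),("nut",.009),("thumb_knob",.011),("pad_1",.008),("bush_1",.009)):
  for s in S:
    for d in mark_of(s,k)[:3]: print(k,round(d["confidence"],2),np.round(d["position"]),atz(s,d["position"],z).round(3)[:2])
go([.48,-.30,.28],95)
E
```

```text
time_s: 26.08
tcp_pos: [0.4504, 0.2697, 0.0335]
ee_rot: [-3.138, -0.135, -0.001]
force: [0.2, -0.8, -0.3]
gripper_width: 0.0459
finger_force: 30.0
time_s: 27.08
tcp_pos: [0.4513, 0.2712, 0.2168]
ee_rot: [-3.136, -0.137, -0.012]
force: [0.9, -0.0, -1.0]
gripper_width: 0.0725
finger_force: 0.0
(0.68, array([479., 252.]), array([221., 149.]), 1.1)
0.8 [220.7, 345.4] [0.4564049  0.26435301 0.027     ]
0.57 [234.3, 323.4] [0.47156061 0.20901645 0.027     ]
0.54 [197.3, 322.9] [0.5311114 0.2614838 0.027    ]
organiser 0.79 [333. 202.] [ 0.544 -0.317]
fin_top 0.93 [336. 176.] [ 0.54  -0.316]
fin_top 0.62 [331. 202.] [ 0.498 -0.152]
bush_corner 0.75 [365. 209.] [ 0.445 -0.313]
dish 0.92 [304. 237.] [ 0.523 -0.082]
dish 0.71 [311. 242.] [ 0.522 -0.083]
nut 0.61 [247. 190.] [ 0.732 -0.096]
nut 0.51 [325. 205.] [ 0.552 -0.274]
pad_1 0.73 [257. 227.] [ 0.627 -0.024]
bush_1 0.7 [235. 322.] [0.479 0.2  ]
bush_1 0.35 [350. 200.] [ 0.496 -0.337]
shift mm [-19.1 570.7 -67.6] dist 0.575
turn [ -0.   0. 180.] j6 1.91
turn [-0. -0. -0.] j6 1.91
```

All three rings are in the tray. Next I move over the organiser to look at it.

```bash
python3 - <<'E'
from h import *
go([.50,-.352,.28],-51)
E
python3 -m jog '[[[0.03,0.3,-0.06],[0,0,0],1],[[0.03,0.3,-0.06],[0,0,0],1],[[0.03,0.3,-0.06],[0,0,0],1],[[0.03,0.3,-0.06],[0,0,0],1],[[0.03,0.3,-0.06],[0,0,0],1],[[0.03,0.3,-0.06],[0,0,-10],1],[[0.03,0.3,-0.06],[0,0,-20],1],[[0.03,0.3,-0.06],[0,0,-30],1],[[0.03,0.3,-0.06],[0,0,-34],1],[[0.03,0.3,-0.06],[0,0,-34],1]]'; python3 - <<'E'
from h import *
go([.50,-.352,.28],-51)
E
```

```text
shift mm [ -3.7 624.3 -67.6] dist 0.628
turn [ -0.  -0. -34.] j6 1.91
turn [ -0.   0. 146.] j6 1.91
time_s: 29.32
tcp_pos: [0.5053, -0.0261, 0.2724]
ee_rot: [2.962, 1.047, 0.0]
force: [-0.1, 0.3, -0.3]
gripper_width: 0.0909
finger_force: 0.0
shift mm [-209.   250.1   -7.6] dist 0.326
turn [ 0.  -0.  -0.1] j6 0.72
turn [ -0.   -0.  179.9] j6 0.72
```

```bash
python3 -m jog '[[[-0.209,0.25,-0.008],[0,0,0],1],[[-0.209,0.25,-0.008],[0,0,0],1],[[-0.209,0.25,-0.008],[0,0,0],1],[[-0.209,0.25,-0.008],[0,0,0],1],[[-0.209,0.25,-0.008],[0,0,0],1],[[-0.209,0.25,-0.008],[0,0,0],1],[[-0.209,0.25,-0.008],[0,0,0],1],[[-0.209,0.25,-0.008],[0,0,0],1]]'; python3 - <<'E'
from h import *
st=state();s=snapshot("wrist");cv2.imwrite("pics/w3.png",s["pixels"])
for k,z in (("organiser",0),("fin_top",.085),("bush_corner",.003),("nut",.009),("thumb_knob",.011),("pad_1",.008),("bush_1",.009)):
    for d in mark_of(s,k)[:3]: print(k,round(d["confidence"],2),np.round(d["position"]),atz(s,d["position"],z,st).round(4)[:2])
E
```

```text
time_s: 30.32
tcp_pos: [0.5003, -0.3505, 0.2804]
ee_rot: [-2.961, -1.049, 0.0]
force: [-0.4, 0.7, -0.2]
gripper_width: 0.0914
finger_force: 0.0
organiser 0.63 [280. 150.] [ 0.5439 -0.3196]
organiser 0.36 [252. 175.] [ 0.4892 -0.3097]
fin_top 0.92 [279. 150.] [ 0.5452 -0.3155]
bush_corner 0.75 [242. 199.] [ 0.4524 -0.3198]
nut 0.56 [256. 125.] [ 0.5501 -0.2722]
nut 0.29 [302. 156.] [ 0.5573 -0.3481]
thumb_knob 0.53 [298. 119.] [ 0.5918 -0.3111]
pad_1 0.77 [305. 176.] [ 0.5382 -0.3711]
pad_1 0.57 [300. 156.] [ 0.5553 -0.3475]
bush_1 0.53 [265. 180.] [ 0.4968 -0.3299]
bush_1 0.52 [260. 165.] [ 0.5094 -0.3098]
bush_1 0.46 [252. 174.] [ 0.492  -0.3092]
```

View pics/w3.png

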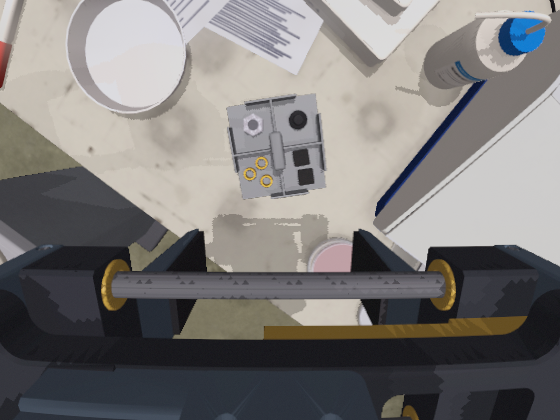

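The wrist view shows the organiser at about (277,147), turned a little from the tool axes. It holds three bushes at (258,173), the nut at (252,125), the knob at (298,119) and two pads at (304,167). The fin is at (278,150).

```bash
python3 - <<'E'
from h import *
st=state();s=snapshot("wrist")
P=[atz(s,p,.003,st)[:2] for p in((316,95),(228,110),(243,199),(326,188))]
print(np.round(P,4),np.mean(P,0))
r=lambda a,b:(np.degrees(np.arctan2(*(P[a]-P[b])[::-1])),np.linalg.norm(P[a]-P[b]))
print("x",r(1,2),r(0,3),"y",r(1,0),r(2,3))
m=outline_of(s,"organiser")[0]["region"].astype(np.uint8)
ys,xs=np.where(m);print(xs.min(),xs.max(),ys.min(),ys.max())
f=[atz(s,p,.085,st)[:2] for p in((276,135),(281,166))];print("fin",np.round(f,4),np.mean(f,0),np.degrees(np.arctan2(*(f[0]-f[1])[::-1])))
cv2.imwrite("pics/w3b.png",cv2.resize(s["pixels"][80:215,210:345],None,fx=4,fy=4,interpolation=cv2.INTER_CUBIC))
E
```

```text
[[ 0.6331 -0.312 ]
 [ 0.5409 -0.2297]
 [ 0.4534 -0.323 ]
 [ 0.5439 -0.4082]] [ 0.54282178 -0.31820238]
x (np.float64(46.84144061571869), np.float64(0.12789368586538966)) (np.float64(47.169306192940404), np.float64(0.13118157076112846)) y (np.float64(138.21970997442915), np.float64(0.12355046700439566)) (np.float64(136.69667438491803), np.float64(0.12426577921062047))
226 325 93 198
fin [[ 0.5566 -0.3036]
 [ 0.5327 -0.3304]] [ 0.54465596 -0.31699531] 48.33783777722551
```

View pics/w3b.png

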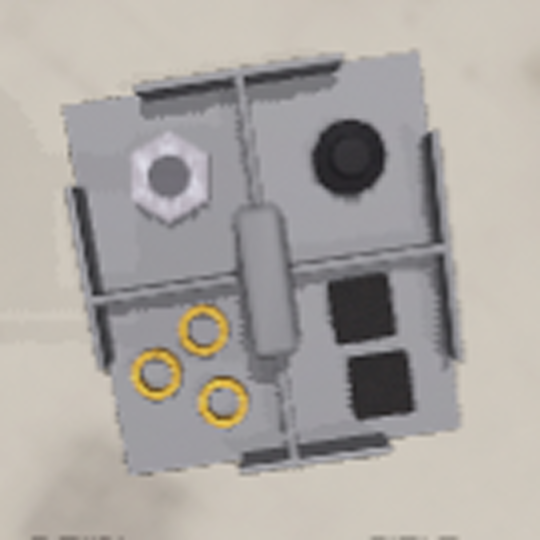

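The crop confirms it: the bushes are in the bottom-left bay, near (190,365), and the organiser's yaw is about 47°. Next I descend and grip the fin.

```bash
python3 - <<'E'
from h import *
go([.544,-.3175,.068],-43)
E
python3 -m jog '[[[0.055,-0.002,0.06],[0,0,-4],1],[[0.055,-0.002,0.12],[0,0,-8],1],[[0.055,-0.002,0.12],[0,0,-8],1],[[0.055,-0.002,0.12],[0,0,-8],1],[[0.055,-0.002,0.12],[0,0,-8],1]]'; python3 - <<'E'
from h import *
go([.544,-.3175,.068],-43)
E
```

```text
shift mm [ 55.6   0.9 212.4] dist 0.22
turn [ 0. -0. -8.] j6 0.18
turn [ -0.  -0. 172.] j6 0.18
time_s: 31.45
tcp_pos: [0.5423, -0.317, 0.1628]
ee_rot: [2.88, 1.249, 0.003]
force: [0.5, 0.4, 0.6]
gripper_width: 0.0909
finger_force: 0.0
shift mm [ 0.7  1.3 94.8] dist 0.095
turn [ 0.2 -0.  -0.1] j6 0.13
turn [ -0.   -0.3 179.9] j6 0.13
```

```bash
python3 -m jog '[[[0.001,0.001,0.04],[0,0,0],1],[[0.001,0.001,0.07],[0,0,0],1],[[0.001,0.001,0.092],[0,0,0],1],[[0.001,0.001,0.092],[0,0,0],1],[[0.001,0.001,0.092],[0,0,0],0.5],[[0.001,0.001,0.092],[0,0,0],0.3],[[0.001,0.001,0.092],[0,0,0],0.2],[[0.001,0.001,0.092],[0,0,0],0.17],[[0.001,0.001,0.092],[0,0,0],0.14],[[0.001,0.001,0.092],[0,0,0],0.1]]'; python3 -m jog '[[[0,0,0],[0,0,0],0],[[0,0,0],[0,0,0],0],[[0,0,0],[0,0,0],0],[[0,0,0],[0,0,0],0],[[0,0,0],[0,0,0],0]]';python3 -m jog '[[[0,0,-0.005],[0,0,0],0],[[0,0,-0.015],[0,0,0],0],[[0,0,-0.03],[0,0,0],0],[[0,0,-0.045],[0,0,0],0],[[0,0,-0.06],[0,0,0],0],[[0,0,-0.07],[0,0,0],0],[[0,0,-0.07],[0,0,0],0],[[0,0,-0.07],[0,0,0],0]]'
```

```text
time_s: 32.7
tcp_pos: [0.5431, -0.3156, 0.0684]
ee_rot: [-2.881, -1.252, 0.0]
force: [0.2, 0.5, 0.2]
gripper_width: 0.034
finger_force: 0.0
time_s: 33.33
tcp_pos: [0.5429, -0.3156, 0.0683]
ee_rot: [-2.881, -1.252, 0.0]
force: [-1.3, 1.2, 0.2]
gripper_width: 0.0141
finger_force: 30.0
time_s: 34.33
tcp_pos: [0.5428, -0.3155, 0.138]
ee_rot: [-2.881, -1.252, 0.001]
force: [-1.0, 0.4, -4.2]
gripper_width: 0.0141
finger_force: 30.0
```

```bash
cat >> h.py <<'E'
ct=np.array([-.0665,-.0625,.065])
def pour(C,angs):
    """rows (shift mm, turn deg) tipping about corner so the corner is at C; angs deg from current pose"""
    st=state();A=Ro.from_rotvec(st["ee_rot"])
    u=A.apply(np.array([-.0665,-.0625,0]));u[2]=0;u/=np.linalg.norm(u); ax=np.cross([0,0,1],u)
    for a in angs:
        B=Ro.from_rotvec(ax*np.radians(a))*A
        p=np.array(C)-B.apply(ct)
        print(a,(A.inv().apply(p-st["tcp_pos"])*1000).round(1),np.degrees((A.inv()*B).as_rotvec()).round(1),p.round(3))
E
python3 - <<'E'
from h import *
for n in("scene","side"):
  s=snapshot(n); o=outline_of(s,"dish")[0]; c=max(cv2.findContours(o["region"].astype(np.uint8),0,1)[0],key=cv2.contourArea)[:,0]
  print(n,cv2.minEnclosingCircle((np.array([atz(s,p,.03)[:2] for p in c])*1000).astype(np.float32)),atz(s,mark_of(s,"dish")[0]["position"],0))
  for d in mark_of(s,"conical_flask")[:2]: print(d["confidence"],atz(s,d["position"],0))
pour([.535,-.085,.07],[0])
pour([.535,-.085,.055],[0])
E
```

```text
Traceback (most recent call last):
IndexError: list index out of range
```

```bash
python3 - <<'E'
from h import *
for n in("scene","side"):
  s=snapshot(n)
  for o in outline_of(s,"dish")[:1]:
    c=max(cv2.findContours(o["region"].astype(np.uint8),0,1)[0],key=cv2.contourArea)[:,0]
    print(n,cv2.minEnclosingCircle((np.array([atz(s,p,.03)[:2] for p in c])*1000).astype(np.float32)))
  for k in("dish","conical_flask"):
    for d in mark_of(s,k)[:2]: print(k,round(d["confidence"],2),atz(s,d["position"],0).round(3))
pour([.535,-.085,.075],[0])
E
```

```text
scene ((514.034912109375, -78.00537109375), 85.3642807006836)
dish 0.62 [ 0.519 -0.079  0.   ]
conical_flask 0.81 [ 0.738 -0.11   0.   ]
side ((511.9407958984375, -66.68675231933594), 95.73643493652344)
dish 0.82 [ 0.513 -0.067  0.   ]
conical_flask 0.69 [ 0.744 -0.104  0.   ]
0 [ 229.6 -100.7   -1.6] [ 0. -0.  0.] [ 0.626 -0.079  0.14 ]
```

```bash
python3 - <<'E'
from h import *
S=[]
for n in("scene","side"):
  s=snapshot(n); h=cv2.cvtColor(s["pixels"],cv2.COLOR_BGR2HSV)
  m=cv2.inRange(h,(0,140,80),(8,255,255))|cv2.inRange(h,(172,140,80),(180,255,255))
  for st_,c in zip(*[cv2.connectedComponentsWithStats(m)[i][1:] for i in(2,3)]):
    if st_[4]>8: print(n,c.round(1),st_)
  cv2.imwrite(f"pics/v_{n}.png",s["pixels"])
  S.append(s)
a,b=S
cv2.imwrite("pics/v.png",np.hstack([cv2.resize(a["pixels"][130:280,190:390],None,fx=2,fy=2),cv2.resize(b["pixels"][130:280,190:390],None,fx=2,fy=2)]))
E
```

```text
scene [476.2  97.3] [474  96   6   4  10]
scene [485.4 105.9] [482 104   7   5  16]
scene [256.  203.5] [253 201   7   6  38]
scene [305.6 307. ] [292 299  28  17 181]
side [257.5 218.2] [255 216   6   6  32]
side [343.7 288.3] [329 283  30  11 230]
```

View pics/v.png

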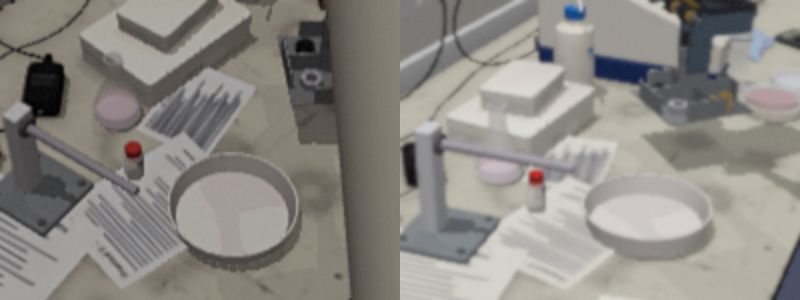

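The crop pair shows a small vial with a red cap behind the dish, at (132,155) on the left and (536,188) on the right. It is about as tall as the dish. The flask stands beyond it, and the organiser hangs level in the hand.

```bash
python3 - <<'E'
from h import *
a,b=snapshot("scene"),snapshot("side")
print(tri([ray(a,(256,203.5)),ray(b,(257.5,218.2))]))
st=state();A=Ro.from_rotvec(st["ee_rot"])
B=A*Ro.from_rotvec([0,0,np.radians(32)])
C=np.array([.530,-.087,.08]); p=C-B.apply(ct); print(p,(A.inv().apply(p-st["tcp_pos"])*1000).round(1), B.apply([-.0665,-.0625,0]))
for c in([.0665,.0625],[-.0665,.0625],[.0665,-.0625]): print((p+B.apply([*c,.068])).round(3))
E
```

```text
(array([ 0.65523387, -0.05329192,  0.04907637]), [0.000533770247415056, 0.0005337702474148595])
[ 0.61039619 -0.13018272  0.14500159] [181.6 -77.3  -6.6] [-8.03972653e-02  4.31830954e-02 -1.58677024e-06]
[ 0.691 -0.173  0.077]
[ 0.562 -0.208  0.077]
[ 0.658 -0.053  0.077]
```

```bash
python3 -m jog '[[[0.005,-0.002,0],[0,0,1],0],[[0.014,-0.006,-0.001],[0,0,2.5],0],[[0.027,-0.011,-0.001],[0,0,5],0],[[0.044,-0.019,-0.002],[0,0,8],0],[[0.063,-0.027,-0.002],[0,0,11],0],[[0.081,-0.034,-0.003],[0,0,14],0],[[0.097,-0.041,-0.004],[0,0,17],0],[[0.109,-0.046,-0.004],[0,0,19],0],[[0.116,-0.049,-0.004],[0,0,20.5],0],[[0.119,-0.051,-0.004],[0,0,21],0]]'; python3 - <<'E'
from h import *
st=state();A=Ro.from_rotvec(st["ee_rot"])
x=A.apply([1,0,0]);print(np.degrees(np.arctan2(x[1],x[0])),A.apply([0,0,1]).round(4))
B=A*Ro.from_rotvec([0,0,np.radians(11)])
C=np.array([.530,-.087,.08]); p=C-B.apply(ct); print(p,(A.inv().apply(p-st["tcp_pos"])*1000).round(1))
E
```

```text
time_s: 36.28
tcp_pos: [0.5871, -0.1932, 0.1424]
ee_rot: [-3.061, -0.706, -0.0]
force: [-0.7, -0.3, -2.8]
gripper_width: 0.0137
finger_force: 30.0
25.96920776220982 [ 1.e-04  0.e+00 -1.e+00]
[ 0.61038332 -0.13020419  0.14500322] [ 48.5 -46.4  -2.6]
```

```bash
python3 -m jog '[[[0.003,-0.003,0],[0,0,0.7],0],[[0.01,-0.009,-0.001],[0,0,2],0],[[0.02,-0.019,-0.001],[0,0,4.5],0],[[0.032,-0.031,-0.002],[0,0,7.5],0],[[0.041,-0.039,-0.002],[0,0,9.5],0],[[0.046,-0.044,-0.003],[0,0,10.5],0],[[0.048,-0.046,-0.003],[0,0,11],0],[[0.048,-0.046,-0.003],[0,0,11],0]]'; python3 - <<'E'
from h import *
st=state();s=snapshot("side")
for n in("scene","side"):
  s=snapshot(n)
  for k in("dish",):
    for d in mark_of(s,k)[:2]: print(k,round(d["confidence"],2),atz(s,d["position"],0).round(3))
C=np.array(st["tcp_pos"])+Ro.from_rotvec(st["ee_rot"]).apply(ct);print(C)
pour([.530,-.087,.075],[0,5,10,15,20,25,30,35,40,44])
pour([.530,-.087,.06],[20,25,30,35,40,44])
E
```

```text
time_s: 37.28
tcp_pos: [0.6099, -0.1316, 0.1454]
ee_rot: [3.115, 0.41, -0.0]
force: [-0.1, -0.7, -3.9]
gripper_width: 0.0137
finger_force: 30.0
dish 0.83 [ 0.511 -0.082  0.   ]
dish 0.91 [ 0.521 -0.086  0.   ]
[ 0.52944996 -0.08845527  0.08037669]
0 [ 0.9 -1.4  5.4] [0. 0. 0.] [ 0.61 -0.13  0.14]
5 [-3.5 -5.5 -2.3] [-3.4  3.6  0. ] [ 0.605 -0.127  0.148]
10 [ -8.3 -10.1  -9.5] [-6.8  7.3  0. ] [ 0.599 -0.124  0.155]
15 [-13.6 -15.  -16. ] [-10.3  10.9   0. ] [ 0.593 -0.121  0.161]
20 [-19.3 -20.4 -21.9] [-13.7  14.6   0. ] [ 0.586 -0.117  0.167]
25 [-25.3 -26.1 -27.1] [-17.1  18.2   0. ] [ 0.579 -0.113  0.172]
30 [-31.7 -32.  -31.5] [-20.5  21.9   0. ] [ 0.571 -0.109  0.177]
35 [-38.3 -38.2 -35.2] [-24.   25.5   0. ] [ 0.563 -0.105  0.181]
40 [-45.1 -44.6 -38.1] [-27.4  29.1   0. ] [ 0.555 -0.1    0.183]
44 [-50.7 -49.8 -39.8] [-30.1  32.1   0. ] [ 0.548 -0.097  0.185]
20 [-19.3 -20.4  -6.9] [-13.7  14.6   0. ] [ 0.586 -0.117  0.152]
25 [-25.3 -26.1 -12.1] [-17.1  18.2   0. ] [ 0.579 -0.113  0.157]
30 [-31.7 -32.  -16.5] [-20.5  21.9   0. ] [ 0.571 -0.109  0.162]
35 [-38.3 -38.2 -20.2] [-24.   25.5   0. ] [ 0.563 -0.105  0.166]
40 [-45.1 -44.6 -23.1] [-27.4  29.1   0. ] [ 0.555 -0.1    0.168]
44 [-50.7 -49.8 -24.8] [-30.1  32.1   0. ] [ 0.548 -0.097  0.17 ]
```

```bash
python3 -m jog '[[[-0.001,-0.003,0.002],[-1.4,1.5,0],0],[[-0.0035,-0.0055,-0.001],[-3.4,3.6,0],0],[[-0.008,-0.010,-0.006],[-6.8,7.3,0],0],[[-0.0135,-0.015,-0.009],[-10.3,10.9,0],0],[[-0.019,-0.020,-0.010],[-13.7,14.6,0],0],[[-0.025,-0.026,-0.012],[-17.1,18.2,0],0],[[-0.032,-0.032,-0.0165],[-20.5,21.9,0],0],[[-0.038,-0.038,-0.020],[-24,25.5,0],0],[[-0.045,-0.0445,-0.023],[-27.4,29.1,0],0],[[-0.0505,-0.0495,-0.025],[-29.8,31.7,0],0]]'; python3 -m jog '[[[0,0,0],[0,0,0],0],[[0,0,0],[0,0,0],0],[[0,0,0],[0,0,0],0]]'; python3 - <<'E'
from h import *
a,b=snapshot("scene"),snapshot("side")
cv2.imwrite("pics/t.png",np.hstack([cv2.resize(a["pixels"][130:280,200:400],None,fx=2,fy=2),cv2.resize(b["pixels"][130:280,220:420],None,fx=2,fy=2)]))
E
```

```text
time_s: 38.78
tcp_pos: [0.5596, -0.0983, 0.2049]
ee_rot: [2.606, 0.333, 0.778]
force: [14.6, -13.9, 14.1]
gripper_width: 0.0137
finger_force: 30.2
time_s: 39.15
tcp_pos: [0.5605, -0.099, 0.205]
ee_rot: [2.601, 0.347, 0.774]
force: [0.3, 0.1, -2.5]
gripper_width: 0.0137
finger_force: 30.0
```

View pics/t.png

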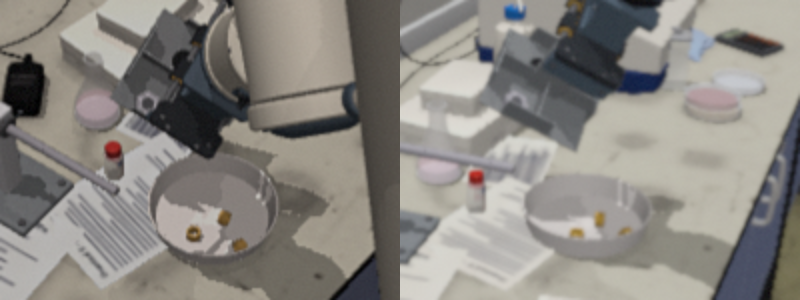

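All three bushes lie in the dish, at (222,215), (193,233) and (240,245) on the left. The nut is still in its bay and the flask is upright. Next I level the organiser and carry it back.

```bash
cat >> h.py <<'E'
def level(pos,xyaw):
    st=state();A=Ro.from_rotvec(st["ee_rot"]);a=np.radians(xyaw);x=np.array([np.cos(a),np.sin(a),0]);z=np.array([0,0,-1.]);B=Ro.from_matrix(np.c_[x,np.cross(z,x),z])
    print("tilt",np.degrees(np.arccos(-A.as_matrix()[2,2])).round(1),"joints",np.round(st["joints"],2))
    print((A.inv().apply(np.array(pos)-st["tcp_pos"])*1000).round(1),np.degrees((A.inv()*B).as_rotvec()).round(1))
E
python3 - <<'E'
from h import *
level([.61,-.131,.155],15)
E
```

```text
tilt 40.0 joints [-0.15  0.33  2.07 -1.22  0.23  2.29]
[ 6.3 12.3 76.2] [ 27.5 -29.1   0.1]
```

```bash
python3 -m jog '[[[0,0.001,0.004],[1.4,-1.5,0],0],[[0.001,0.002,0.012],[4.1,-4.4,0],0],[[0.002,0.003,0.021],[7.5,-8,0],0],[[0.003,0.005,0.031],[11,-11.6,0],0],[[0.004,0.007,0.042],[15,-16,0],0],[[0.004,0.009,0.052],[18.8,-20,0],0],[[0.005,0.011,0.061],[22,-23.3,0],0],[[0.006,0.012,0.068],[24.5,-26,0],0],[[0.006,0.012,0.074],[26.7,-28.3,0],0],[[0.006,0.012,0.076],[27.5,-29.1,0],0]]';python3 -m jog '[[[0,0,0],[0,0,0],0],[[0,0,0],[0,0,0],0]]'; python3 - <<'E'
from h import *
level([.61,-.131,.155],15)
level([.543,-.316,.14],40)
E
```

```text
time_s: 40.5
tcp_pos: [0.6097, -0.131, 0.1544]
ee_rot: [-3.114, -0.411, 0.001]
force: [-0.1, 0.6, -3.2]
gripper_width: 0.014
finger_force: 30.0
time_s: 40.75
tcp_pos: [0.609, -0.1301, 0.1553]
ee_rot: [-3.115, -0.41, -0.002]
force: [-0.3, -0.2, -3.6]
gripper_width: 0.0136
finger_force: 30.0
tilt 0.1 joints [-0.31  0.57  1.44  0.    1.13  1.  ]
[0.7 1.1 0.3] [ 0.  -0.1  0. ]
tilt 0.1 joints [-0.31  0.57  1.44  0.    1.13  1.  ]
[-111.9  162.4   15.2] [  0.   -0.1 -25. ]
```

```bash
python3 -m jog '[[[-0.003,0.004,0],[0,0,-0.7],0],[[-0.01,0.014,0],[0,0,-2.5],0],[[-0.021,0.030,0],[0,0,-5],0],[[-0.035,0.05,0],[0,0,-8],0],[[-0.05,0.072,0],[0,0,-12],0],[[-0.065,0.094,0],[0,0,-16],0],[[-0.079,0.114,0],[0,0,-20],0],[[-0.091,0.132,0],[0,0,-23],0],[[-0.1,0.146,0],[0,0,-26],0],[[-0.107,0.155,0],[0,0,-28],0]]';python3 -m jog '[[[0,0,0],[0,0,0],0],[[0,0,0],[0,0,0],0]]'; python3 - <<'E'
from h import *
level([.543,-.316,.078],43)
E
```

```text
time_s: 42.0
tcp_pos: [0.5455, -0.3085, 0.1553]
ee_rot: [2.922, 1.153, 0.002]
force: [-0.2, 0.6, -3.4]
gripper_width: 0.0137
finger_force: 30.0
time_s: 42.25
tcp_pos: [0.5461, -0.3073, 0.1552]
ee_rot: [-2.923, -1.15, -0.002]
force: [0.0, 0.3, -2.3]
gripper_width: 0.0138
finger_force: 30.0
tilt 0.1 joints [-0.61  0.57  1.43  0.    1.14  0.21]
[-8.3  4.3 77.2] [ 0.  -0.1 -0. ]
```

```bash
python3 -m jog '[[[-0.001,0.001,0.006],[0,0,0],0],[[-0.004,0.002,0.018],[0,0,0],0],[[-0.007,0.004,0.033],[0,0,0],0],[[-0.008,0.004,0.048],[0,0,0],0],[[-0.008,0.004,0.062],[0,0,0],0],[[-0.008,0.004,0.073],[0,0,0],0],[[-0.008,0.004,0.080],[0,0,0],0],[[-0.008,0.004,0.084],[0,0,0],0],[[-0.008,0.004,0.086],[0,0,0],0],[[-0.008,0.004,0.0865],[0,0,0],0]]'; python3 -m jog '[[[0,0,0],[0,0,0],0],[[0,0,0],[0,0,0],0]]'
```

```text
time_s: 43.5
tcp_pos: [0.5432, -0.316, 0.0688]
ee_rot: [2.923, 1.151, 0.002]
force: [1.5, -0.0, -2.6]
gripper_width: 0.0138
finger_force: 30.0
time_s: 43.75
tcp_pos: [0.5431, -0.316, 0.0688]
ee_rot: [2.923, 1.151, 0.002]
force: [-0.3, 0.2, -2.6]
gripper_width: 0.014
finger_force: 30.0
```

Still carrying about 2.5 N, so it is just above the bench. I lower it by another millimetre, release and retreat.

```bash
python3 -m jog '[[[0,0,0.0005],[0,0,0],0],[[0,0,0.001],[0,0,0],0],[[0,0,0.001],[0,0,0],0]]'; python3 -m jog '[[[0,0,0],[0,0,0],0.2],[[0,0,0],[0,0,0],0.3],[[0,0,0],[0,0,0],0.5],[[0,0,0],[0,0,0],0.7],[[0,0,0],[0,0,0],0.7],[[0,0,-0.03],[0,0,0],0.7],[[0,0,-0.08],[0,0,0],0.7],[[0,0,-0.13],[0,0,0],0.7],[[-0.06,0,-0.17],[0,0,0],0.7],[[-0.06,0,-0.2],[0,0,0],0.7]]'; python3 -m jog '[[[0,0,0],[0,0,0],0.7],[[0,0,0],[0,0,0],0.7]]'; python3 - <<'E'
from h import *
w=snapshot("wrist");a=snapshot("scene")
cv2.imwrite("pics/f.png",np.hstack([cv2.resize(w["pixels"][70:220,180:380],None,fx=2,fy=2),cv2.resize(a["pixels"][150:410,140:400],(400,300))]))
print(tray(a))
E
```

```text
time_s: 44.12
tcp_pos: [0.5432, -0.316, 0.0683]
ee_rot: [2.923, 1.151, 0.002]
force: [-1.8, 1.1, 9.7]
gripper_width: 0.0139
finger_force: 30.0
time_s: 45.38
tcp_pos: [0.4972, -0.3585, 0.2689]
ee_rot: [2.924, 1.148, 0.001]
force: [0.4, 0.1, 0.2]
gripper_width: 0.064
finger_force: 0.0
time_s: 45.62
tcp_pos: [0.4988, -0.3567, 0.267]
ee_rot: [-2.922, -1.151, -0.001]
force: [0.8, 0.0, -0.5]
gripper_width: 0.0642
finger_force: 0.0
(0.93, array([480., 252.]), array([220., 148.]), 2.1)
```

View pics/f.png

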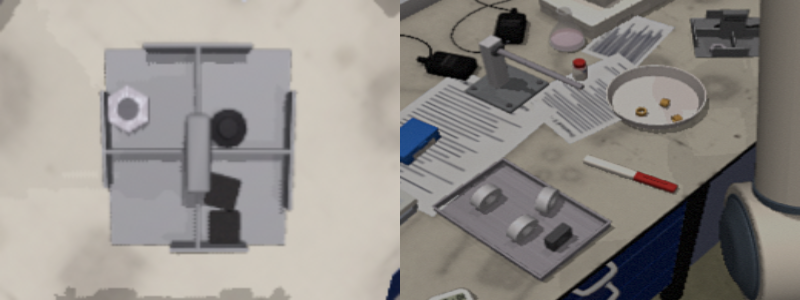

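The final pictures show the organiser upright, with the nut at (128,108), the knob at (230,128) and the pads at (222,192) and (225,227), each in its own bay. The three bushes are in the dish near (660,110), and the collar and three rings are in the tray.

```bash
python3 -c "
from station import hand_in
print(hand_in())"
```

```text
the job is handed in; nothing more can be done
None
```

The job is handed in (the call returned no verdict); the last pictures showed the collar and all three rings in the tray, the three bushes in the dish, the organiser upright with the nut, pads and knob in their own bays, and the flask upright.

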